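Put the cleaned microscope optics away on their outlined pads

TASK

The microscope has been taken apart for cleaning: put each of its four loose optical parts (objective, condenser, filter cube, slider) away on the pale storage pad whose outline has its shape and size. Each should end upright, lying flat on its pad and centred inside the outline, with the filter cube and the slider turned square with their outlines. Leave the little oil bottle and the lidded dish where they stand.

Things in the scene. Friction and masses are not known exactly. Their poses are not given: they have to be found in the camera images.
- objective: Microscope objective lens: round steel barrel with a dark band, 28 mm in diameter up to 28 mm height, then tapering to a 14 mm nose; 44 mm tall, about 110 g. Starts upright on the bench. Origin: centre of its underside; z up.
- condenser: Condenser lens: low round dark body 46 mm in diameter up to 20 mm height, with a steel band, stepping in to a 30 mm top that carries a round glass; 30 mm tall, about 90 g. Starts upright on the bench. Origin: centre of its underside; z up.
- filter_cube: Filter cube: dark square block 40 x 40 mm, 34 mm tall, with a round steel-rimmed glass window in its top and another in one side; about 80 g. Starts upright on the bench. Origin: centre of its underside; z up. x and y run square to its sides; any quarter turn is as good.
- slider: Filter slider: flat aluminium bar 84 mm long, 24 mm wide, 16 mm tall, with two round windows in its top; about 60 g. Starts upright on the bench. Origin: centre of its underside; z up. x runs along its 84 mm length, y across its 24 mm width; either way round is as good.
- pad_small_round: Fixed flat pale storage pad, 104 x 68 mm and 7 mm thick (its bearing top is 7 mm above the bench), with a dark outline 2.5 mm wide drawn round its middle: a small circle, 36 mm inside diameter (for the objective). Origin: centre of its underside, on the bench, directly below the centre of the outline; x along the pad's 104 mm side, y along its 68 mm side, z up.
- pad_large_round: Fixed flat pale storage pad, 104 x 68 mm and 7 mm thick (its bearing top is 7 mm above the bench), with a dark outline 2.5 mm wide drawn round its middle: a large circle, 55 mm inside diameter (for the condenser). Origin: centre of its underside, on the bench, directly below the centre of the outline; x along the pad's 104 mm side, y along its 68 mm side, z up.
- pad_square: Fixed flat pale storage pad, 104 x 68 mm and 7 mm thick (its bearing top is 7 mm above the bench), with a dark outline 2.5 mm wide drawn round its middle: a square, 48 x 48 mm inside, its sides parallel to the pad's (for the filter cube). Origin: centre of its underside, on the bench, directly below the centre of the outline; x along the pad's 104 mm side, y along its 68 mm side, z up.
- pad_bar: Fixed flat pale storage pad, 104 x 68 mm and 7 mm thick (its bearing top is 7 mm above the bench), with a dark outline 2.5 mm wide drawn round its middle: a long rectangle, 92 x 32 mm inside, its length along the pad's x (for the slider). Origin: centre of its underside, on the bench, directly below the centre of the outline; x along the pad's 104 mm side, y along its 68 mm side, z up.
- dish: Bystander, to be left alone: loose lidded flat round dish, frosted white, 60 mm in diameter, 15 mm tall, standing anywhere among the parts and pads. Origin: centre of its underside; z up.
- oil_bottle: Bystander, to be left alone: loose small amber bottle with a black cap, 24 mm in diameter, 48 mm tall, standing among the parts and pads. Origin: centre of its underside; z up.
Mind the look-alikes: they are no part of the job. What is shaped like the filter_cube but green or orange is not meant.

How it is judged:
At the end, for the whole second after the job is handed in: Each part is upright (within 0.12 rad) and at rest on its own pad (objective: small circle, condenser: large circle, filter cube: square, slider: long rectangle), centred within 12 mm; cube and slider within 0.21 rad of square with their outlines (any quarter or half turn); all released (horizontal distance between objective and pad_small_round below 0.012 m and z of objective in the frame of pad_small_round between 0.004 and 0.01 m and angle between each of objective, condenser, filter_cube, slider's own z axis and vertical below 0.12 rad and linear speed of each of objective, condenser, filter_cube, slider below 0.02 m/s and angular speed of each of objective, condenser, filter_cube, slider below 0.2 rad/s and horizontal distance between condenser and pad_large_round below 0.012 m and z of condenser in the frame of pad_large_round between 0.004 and 0.01 m and horizontal distance between filter_cube and pad_square below 0.012 m and z of filter_cube in the frame of pad_square between 0.004 and 0.01 m and horizontal distance between slider and pad_bar below 0.012 m and z of slider in the frame of pad_bar between 0.004 and 0.01 m and (angle between the x axis of filter_cube and the x axis of pad_square, either way round below 0.21 rad or angle between the x axis of filter_cube and the y axis of pad_square, either way round below 0.21 rad) and angle between the x axis of slider and the x axis of pad_bar, either way round below 0.21 rad); the robot touches nothing.
It fails at once if the lidded dish pushed more than 20 mm from its place or tipped over (distance of dish from where it was at the start of the episode above 0.02 m or angle between dish's own z axis and vertical above 0.5 rad).
It fails at once if the oil bottle pushed more than 20 mm from its place or tipped over (distance of oil_bottle from where it was at the start of the episode above 0.02 m or angle between oil_bottle's own z axis and vertical above 0.5 rad).
It also fails if it takes over 128 s, if anything falls off the work surface, if the arm or the gripper's body presses on something with over 40 N, if the wrist force passes 120 N, or if a joint passes its speed limit or range.

ROBOT

A 6-joint arm with a two-finger parallel gripper is mounted at the origin on the work surface. World frame = base frame: x ahead of the robot, y to its left, z up, the work surface at z = 0. Lengths are in m, angles in rad, forces in N, time in s.
With the tool pointing down it reaches from about 0.325 to 0.775 m from the base axis. Payload 5.5 kg.
Tool frame: the origin (TCP) lies on the centre line of the jaws, within the pads' length; the fingertips stand 17 mm ahead of it and the grasp point (between the pads) lies 2 mm behind it (ctrl.tip_extent is the distance from the TCP to the fingertips, in m); z points along the fingers, x is the direction in which the jaws open and shut, and the axes are right-handed (so a half turn about z gives the same grasp; the last joint's range is limited). The gripper opens to 88 mm and grips with 3 to 60 N. Pads are 20 mm wide; open, the fingers measure 115 mm over their backs; the gripper's body (75 mm by 178 mm) begins 61 mm behind the grasp point.
Start: joints at [1.292, 0.091, 1.231, -0, 1.82, -0.057], TCP at [0.132, 0.585, 0.24] pointing down, gripper open.
Joint ranges: [-2.87, 2.87], [-0.86, 2.18], [0.17, 2.46], [-1.51, 4.65], [0.06, 2.69], [-2.65, 2.65]. Speed limits (rad/s): [2.57, 2.57, 3.01, 3.14, 3.14, 3.14].

INTERFACE

Orientations are given as a unit quaternion [w, x, y, z].
In Python, from station import ctrl gives the robot as it stands.
- The arm moves only by the tool move_arm, never from a script. Its argument "commands" is one flat list of numbers, 7 for each row, row after row: the finger opening in mm, from 0 to 87.8, then the shift along the tool's x, y, z in mm, then the turn, a rotation vector about the tool's x, y, z in rad. A call has 1 to 20 rows; each row shifts and turns the commanded pose from where the row before left it, along the tool's axes as they then stand; what a row does not reach is not made up. A row lasts 1/10 s, in which the tool goes at most 50 mm and 8.59 degrees, less where a joint would pass 70% of its speed; a pose out of reach is approached as far as the arm can. A call is refused whole if a number of a shift passes 50 or a number of a turn 0.15, either way. A call with a gripper value outside its range is refused whole. The fingers move at their own pace and stop on an object; "newtons" is the grip in N (left out, the last holds). Time passes only in rows, so rows that do not move let the fingers close. It gives the time, the measured TCP pose, the force and the opening at its end, in the units of the state.
- ctrl.sense(): the state, without advancing time (a new reading comes with each control period).
- ctrl.camera(name): name is "scene" or "top" or "wrist"; returns a dict with "pixels" (420x560x3 uint8, red, green, blue), "depth" (420x560 float32, m along the optical axis (not along the pixel's ray), 0 where there is no reading), "K" (3x3 intrinsics, pixels), "camera_from_world" (4x4, takes a point from world to camera coordinates). Camera axes: x right, y down, z forward; pixel columns grow to the right and rows downward; lengths in m; the calibration is good to about 2 mm. A picture is of the moment at which its call begins.
- ctrl.finish_job(): hands the job in, once; it reports no verdict.
The state is a dict: "time_s": time; "qpos": joint angles; "dq": joint speeds; "tau": joint torques, N m; "position": TCP position; "eef_rot": TCP orientation; "wrist_force": force on the tool from outside, world axes, zero at the start; "moment": the same for the moment, N m; "gripper_width": opening from 0.0 (shut) to 1.0 (fully open).
Only numpy, scipy, OpenCV 4.12 (cv2) and the standard library are available. Lean on these libraries where they do the work, as an engineer would, in place of code of your own. Each camera call takes 0.05 s, during which the arm holds its last target.

## Working session

There is one attempt and no reset: what is moved stays moved. The work goes in short steps, Python scripts to look and compute and a tool call to move; the robot and the scene stay as the last step left them, time stands still between calls to the robot, and variables do not carry over. Pictures are saved under pics/ and viewed, and the job is handed in when it is done.

Besides the shell and the picture viewer there is one more tool, called after ">>>" in YAML: its name, and indented under it one key for each argument. move_arm: Moves the arm, as the interface text tells. Its arguments: {"type":"object","properties":{"commands":{"type":"array"},"newtons":{"type":"number"}},"required":["commands"]}

```bash
ls; mkdir -p pics; cat > h.py <<'E'
import numpy as np, cv2
from station import ctrl
def shot(n,fn=None):
    c=ctrl.camera(n)
    if fn: cv2.imwrite('pics/'+fn,cv2.cvtColor(c['pixels'],cv2.COLOR_RGB2BGR))
    np.savez('last_%s.npz'%n,**c)
    return c
def ray(c,u,v,z):
    T=np.linalg.inv(c['camera_from_world']); d=T[:3,:3]@np.linalg.inv(c['K'])@np.array([u,v,1.]); o=T[:3,3]
    return o+d*(z-o[2])/d[2]
def proj(c,p):
    q=c['camera_from_world']@np.append(p,1); q=c['K']@q[:3]; return q[:2]/q[2]
E
python3 - <<'E'
from h import *
for n in ['scene','top','wrist']:
    c=shot(n,n+'0.png'); print(n,np.linalg.inv(c['camera_from_world'])[:3].round(3).tolist(),c['K'].round(1).tolist())
s=ctrl.sense();print(s)
E
```

```text
pics
scene [[-0.626, 0.568, -0.535, 0.992], [0.78, 0.468, -0.416, 0.341], [0.014, -0.677, -0.736, 0.69]] [[419.2, 0.0, 281.3], [0.0, 419.2, 209.0], [0.0, 0.0, 1.0]]
top [[0.017, -0.988, 0.154, 0.33], [-1.0, -0.016, 0.006, -0.001], [-0.004, -0.154, -0.988, 1.251]] [[426.3, 0.0, 282.1], [0.0, 426.3, 207.1], [0.0, 0.0, 1.0]]
wrist [[0.221, 0.947, 0.234, 0.069], [0.975, -0.214, -0.055, 0.6], [-0.002, 0.24, -0.971, 0.383]] [[353.7, 0.0, 283.9], [0.0, 353.7, 206.0], [0.0, 0.0, 1.0]]
{'time_s': 0.15, 'qpos': array([ 1.29231408e+00,  9.16882043e-02,  1.23158630e+00, -9.67740551e-06,
        1.81982899e+00, -5.67031963e-02]), 'dq': array([ 0.00193243, -0.00194867, -0.00350638, -0.00014706, -0.00021043,
       -0.00069552]), 'tau': array([ 1.18992346e-03, -4.47044885e+01, -4.06907201e+01,  6.98653702e-02,
        2.75669096e-02, -1.24990888e-04]), 'position': array([0.13192985, 0.585107  , 0.23877822]), 'eef_rot': array([ 4.41398201e-04,  7.81014426e-01,  6.24512526e-01, -6.13064401e-04]), 'wrist_force': array([-0.2134293 , -0.28389838,  0.33129858]), 'moment': array([-0.01012262,  0.03784223, -0.02957497]), 'gripper_width': 0.9994863135855081}
```

View pics/scene0.png

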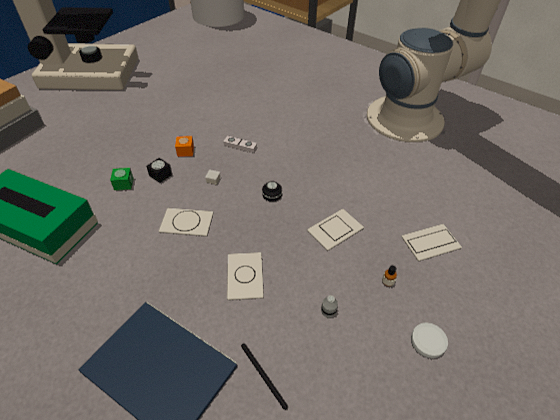

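View pics/top0.png

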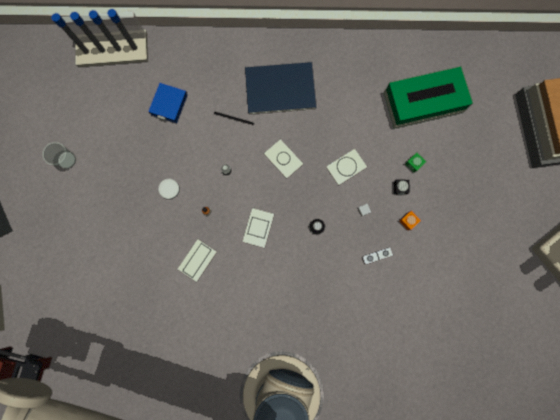

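View pics/wrist0.png

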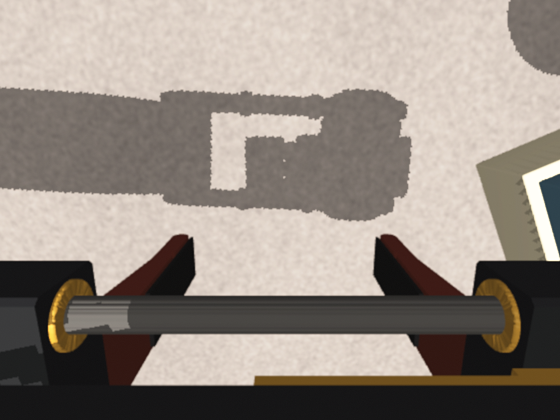

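The top view shows everything. The objective is at (226,169), the condenser at (317,227), the slider at (378,256), the dish at (169,188) and the bottle at (207,211). The pads are the small circle (284,158), large circle (347,166), square (258,228) and bar (197,260).

Filter cube candidates are dark (402,187), green (416,161) and orange (410,220). The dark one fits the description. I'll confirm it in a crop.

```bash
python3 - <<'E'
from h import *
c=np.load('last_top.npz'); im=cv2.cvtColor(c['pixels'],cv2.COLOR_RGB2BGR)
a=cv2.resize(im[130:290,150:310],None,fx=3.7,fy=3.7,interpolation=cv2.INTER_CUBIC)
b=cv2.resize(im[130:290,300:440],None,fx=3.7,fy=3.7,interpolation=cv2.INTER_CUBIC)
cv2.imwrite('pics/ca.png',a);cv2.imwrite('pics/cb.png',b)
c=np.load('last_scene.npz'); im=cv2.cvtColor(c['pixels'],cv2.COLOR_RGB2BGR)
cv2.imwrite('pics/cs.png',cv2.resize(im[120:220,90:300],None,fx=3.7,fy=3.7,interpolation=cv2.INTER_CUBIC))
E
```

```text
(no output)
```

View pics/ca.png

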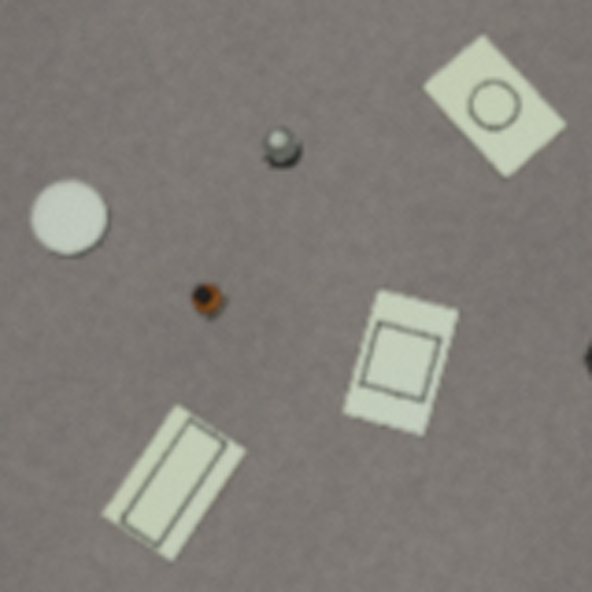

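View pics/cb.png

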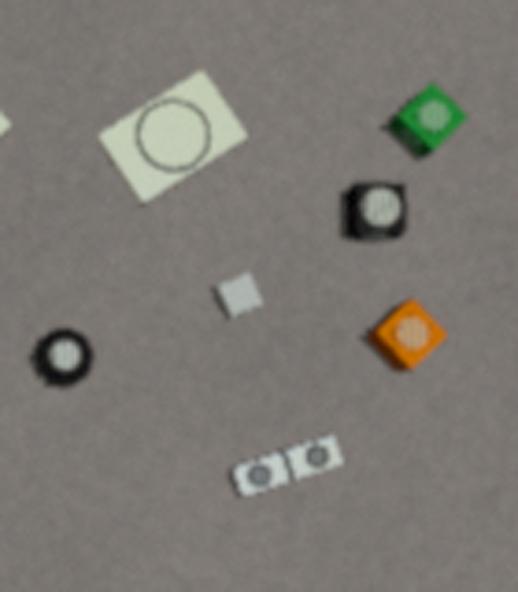

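View pics/cs.png

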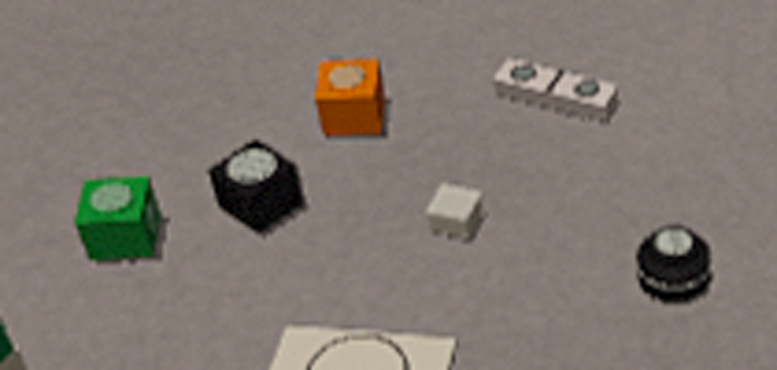

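The crops confirm it: the black block with a steel-rimmed glass window is the filter cube, and green and orange are look-alikes. Next I measure everything.

```bash
cat > meas.py <<'E'
from h import *
def blob(m,seed,r=40):
    n,l,st,ce=cv2.connectedComponentsWithStats(m.astype(np.uint8))
    d=np.hypot(ce[:,0]-seed[0],ce[:,1]-seed[1]); d[0]=1e9
    d[st[:,4]<4]=1e9
    k=d.argmin(); return (l==k),ce[k],st[k]
def poly(c,m,z):
    cn=max(cv2.findContours(m.astype(np.uint8),cv2.RETR_EXTERNAL,cv2.CHAIN_APPROX_NONE)[0],key=cv2.contourArea)
    P=np.array([ray(c,u,v,z)[:2] for u,v in cn[:,0]])
    (x,y),(w,h),a=cv2.minAreaRect((P*1000).astype(np.float32))
    if w<h: w,h,a=h,w,a+90
    return (x,y),(w,h),(a+90)%180-90
E
python3 - <<'E'
from meas import *
t=np.load('last_top.npz'); s=np.load('last_scene.npz')
for nm,c,S in [('top',t,dict(small=(284,158),large=(347,166),square=(258,228),bar=(197,260),slider=(378,256),dish=(169,188))),
 ('scene',s,dict(small=(245,275),large=(186,221),square=(336,229),bar=(432,242),slider=(240,144),dish=(430,340)))]:
    hsv=cv2.cvtColor(c['pixels'],cv2.COLOR_RGB2HSV)
    m=(hsv[...,2]>160)
    m=cv2.morphologyEx(m.astype(np.uint8),cv2.MORPH_CLOSE,np.ones((5,5)))
    for k,sd in S.items():
        mm,ce,st=blob(m,sd)
        z={'slider':.016,'dish':.015}.get(k,.007)
        print(nm,k,ce.round(1),st[4],poly(c,mm,z), ray(c,*ce,z)[:2].round(4))
# windows
for nm,c,S in [('top',t,dict(cond=(317,226,.030),cube=(402,186,.034),obj=(226,168,.044),bottle=(206,210,.048),green=(416,161,.034),orange=(410,220,.034),white=(364,210,.02))),
 ('scene',s,dict(cond=(272,185,.030),cube=(158,164,.034),obj=(329,299,.044),bottle=(392,268,.048)))]:
    hsv=cv2.cvtColor(c['pixels'],cv2.COLOR_RGB2HSV).astype(int)
    D=c['depth']
    T=np.linalg.inv(c['camera_from_world'])
    for k,(u,v,z) in S.items():
        x0,y0=u-5,v-5; 
        V=hsv[y0:y0+11,x0:x0+11,2]
        mm=V>(V.min()+V.max())/2
        ys,xs=np.nonzero(mm); cu,cv_=xs.mean()+x0,ys.mean()+y0
        d=D[v,u]; P=T[:3,:3]@(np.linalg.inv(c['K'])@[u,v,1.]*d)+T[:3,3]
        print(nm,k,(round(cu,1),round(cv_,1)),mm.sum(),ray(c,cu,cv_,z)[:2].round(4),'depthpt',P.round(3))
E
```

```text
top small [283.1 158.1] 727 ((672.8170776367188, 7.044181823730469), (102.30308532714844, 66.29838562011719), 42.776451110839844) [0.6725 0.0069]
top large [346.3 166.2] 741 ((650.8504638671875, -182.81024169921875), (102.18849182128906, 67.1146240234375), -56.58918380737305) [ 0.6505 -0.1828]
top square [257.9 227.4] 797 ((462.6355895996094, 77.25611114501953), (103.4234848022461, 66.469970703125), -14.67108154296875) [0.462  0.0772]
top bar [196.6 259.9] 767 ((365.015380859375, 252.5625762939453), (101.97025299072266, 66.42626190185547), -32.046085357666016) [0.3646 0.2525]
top slider [378.1 255.4] 166 ((385.464111328125, -270.3388977050781), (82.10095977783203, 22.424644470214844), -70.85934448242188) [ 0.386  -0.2713]
top dish [168.2 188.1] 297 ((574.0570678710938, 345.4797058105469), (56.2033576965332, 53.79548263549805), 46.74226379394531) [0.5738 0.345 ]
scene small [244.6 275.6] 1555 ((674.6470336914062, 6.949897766113281), (104.07832336425781, 66.40535736083984), 42.41814041137695) [0.6771 0.0089]
scene large [185.9 221.1] 1152 ((652.7398681640625, -182.775634765625), (102.6
[... 1063 characters left out ...]
green (np.float64(416.3), np.float64(161.0)) 114 [ 0.6627 -0.3842] depthpt [ 0.663 -0.384  0.032]
top orange (np.float64(410.2), np.float64(219.9)) 117 [ 0.4881 -0.3612] depthpt [ 0.488 -0.361  0.034]
top white (np.float64(364.4), np.float64(209.2)) 93 [ 0.5192 -0.2331] depthpt [ 0.518 -0.233  0.015]
scene cond (np.float64(271.7), np.float64(183.8)) 75 [ 0.4657 -0.0982] depthpt [ 0.47  -0.093  0.033]
scene cube (np.float64(157.7), np.float64(163.9)) 91 [ 0.5876 -0.3446] depthpt [ 0.588 -0.343  0.035]
scene obj (np.float64(329.9), np.float64(297.1)) 61 [0.6326 0.1731] depthpt [0.636 0.174 0.043]
scene bottle (np.float64(392.2), np.float64(266.7)) 66 [0.5081 0.2277] depthpt [0.511 0.229 0.048]
```

```bash
cat > plan.py <<'E'
import sys
from h import *
from scipy.spatial.transform import Rotation as R
def plan(x,y,z,yaw=None):
    s=ctrl.sense(); q=s['eef_rot']; Rm=R.from_quat([q[1],q[2],q[3],q[0]]).as_matrix()
    p=s['position']; cur=np.degrees(np.arctan2(Rm[1,0],Rm[0,0]))
    d=Rm.T@(np.array([x,y,z])-p)*1000
    print('t %.1f'%s['time_s'],'pos',(p*1000).round(1),'yaw %.1f'%cur,'tilt',Rm[:2,2].round(4),'w %.3f'%s['gripper_width'],'F',s['wrist_force'].round(1),'q',s['qpos'].round(2))
    print('shift mm (tool axes now)',d.round(1))
    if yaw is not None:
        for dy in ((yaw-cur+90)%180-90,):
            print('turn about tool z: %.3f rad (%.1f deg world)'%(-np.radians(dy),dy), 'q6 after (approx)', np.arctan2(y,x)-np.radians(cur+dy))
            th=np.radians(cur+dy); X=np.array([np.cos(th),np.sin(th)]);Y=np.array([np.sin(th),-np.cos(th)])
            e=np.array([x,y])-p[:2]; print('shift if turned first',(X@e*1000).round(1),(Y@e*1000).round(1),d[2].round(1))
if __name__=='__main__': plan(*[float(a) for a in sys.argv[1:]])
E
python3 plan.py .635 .174 .16 16
```

```text
t 0.1 pos [131.9 585.1 238.8] yaw 77.3 tilt [-0.0004 -0.0015] w 0.999 F [-0.2 -0.3  0.3] q [ 1.29  0.09  1.23 -0.    1.82 -0.06]
shift mm (tool axes now) [-290.3  581.2   79.2]
turn about tool z: 1.070 rad (-61.3 deg world) q6 after (approx) -0.011801750698198499
shift if turned first 370.3 533.8 79.2
```

>>> move_arm:
  commands: [60,-20.7,41.5,5.6,0,0,0,60,-20.7,41.5,5.6,0,0,0,60,-20.7,41.5,5.6,0,0,0,60,-20.7,41.5,5.6,0,0,0,60,-20.7,41.5,5.6,0,0,0,60,-20.7,41.5,5.6,0,0,0,60,-20.7,41.5,5.6,0,0,0,60,-20.7,41.5,5.6,0,0,0,60,-20.7,41.5,5.6,0,0,0,60,-20.7,41.5,5.6,0,0,0,60,-20.7,41.5,5.6,0,0,0,60,-20.7,41.5,5.6,0,0,0,60,-20.7,41.5,5.6,0,0,0,60,-20.7,41.5,5.6,0,0,0]

```text
time_s: 1.55
position: [0.6362, 0.1733, 0.1606]
eef_rot: [-0.0, 0.781, 0.624, -0.0]
wrist_force: [0.4, 0.2, -0.0]
gripper_width: 0.681
```

>>> move_arm:
  commands: [60,0,0,0,0,0,0.134,60,0,0,0,0,0,0.134,60,0,0,0,0,0,0.134,60,0,0,0,0,0,0.134,60,0,0,0,0,0,0.134,60,0,0,0,0,0,0.134,60,0,0,0,0,0,0.134,60,0,0,0,0,0,0.134,60,0,0,0,0,0,0]

```text
time_s: 2.45
position: [0.6348, 0.1748, 0.1607]
eef_rot: [0.0, 0.991, 0.137, -0.0]
wrist_force: [0.2, -0.9, -0.1]
gripper_width: 0.683
```

```bash
python3 plan.py .635 .174 .16 16; python3 - <<'E'
from h import *
shot('wrist','w1.png')
E
```

```text
t 2.5 pos [634.8 174.8 160.7] yaw 15.8 tilt [-0.0009 -0.0002] w 0.683 F [ 0.2 -0.9 -0.1] q [ 0.22  0.25  1.2   0.    1.7  -0.06]
shift mm (tool axes now) [-0.1  0.8  0.7]
turn about tool z: -0.003 rad (0.2 deg world) q6 after (approx) -0.011801750698198388
shift if turned first -0.1 0.8 0.7
```

View pics/w1.png

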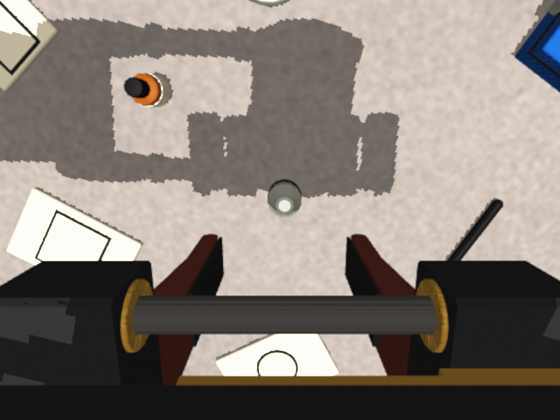

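The objective is at about (285,200), with its nose tip at (285,205), between the open fingers. The bottle is far to the upper left.

```bash
python3 - <<'E'
from meas import *
c=np.load('last_wrist.npz'); D=c['depth'];T=np.linalg.inv(c['camera_from_world'])
v,u=np.mgrid[:420,:560]
P=(np.linalg.inv(c['K'])@np.stack([u*D,v*D,D]).reshape(3,-1)); P=(T[:3,:3]@P+T[:3,3:]).T.reshape(420,560,3)
m=(D>0)&(P[...,2]>.012)&(P[...,2]<.06); m[:170]=0;m[225:]=0;m[:,:260]=0;m[:,310:]=0
Q=P[m];print(len(Q),Q.min(0).round(4),Q.max(0).round(4))
q=Q[Q[:,2]>.040];print(q[:,:2].mean(0).round(4), ray(c,284.5,205,.044).round(4))
V=c['pixels'][195:215,274:296].mean(2); ys,xs=np.nonzero(V>190);print(len(xs),xs.mean()+274,ys.mean()+195, ray(c,xs.mean()+274,ys.mean()+195,.044)[:2].round(4))
E
```

```text
1006 [0.6204 0.1625 0.0121] [0.6481 0.1903 0.0448]
[0.6344 0.1766] [0.6352 0.1762 0.044 ]
113 284.1946902654867 205.36283185840708 [0.6351 0.1759]
```

>>> move_arm:
  commands: [60,0.4,-1.3,20,0,0,0,60,0,0,20,0,0,0,60,0,0,20,0,0,0,60,0,0,20,0,0,0,60,0,0,20,0,0,0,60,0,0,20,0,0,0,60,0,0,10,0,0,0,60,0,0,8.7,0,0,0,20,0,0,0,0,0,0,20,0,0,0,0,0,0,20,0,0,0,0,0,0,20,0,0,0,0,0,0,20,0,0,0,0,0,0,20,0,0,0,0,0,0,20,0,0,0,0,0,0,20,0,0,0,0,0,0]
  newtons: 20

```text
time_s: 4.1
position: [0.6355, 0.1763, 0.0235]
eef_rot: [-0.0, 0.99, 0.138, 0.001]
wrist_force: [-0.9, 0.7, 4.9]
gripper_width: 0.305
```

```bash
python3 plan.py .674 .007 .10
```

```text
t 4.1 pos [635.5 176.3  23.5] yaw 15.9 tilt [0.0014 0.0003] w 0.305 F [-0.9  0.7  4.9] q [ 0.22  0.31  1.37  0.    1.46 -0.06]
shift mm (tool axes now) [ -9.1 173.3 -76.5]
```

>>> move_arm:
  commands: [20,0,0,-15,0,0,0,20,0,0,-20,0,0,0,20,0,0,-20,0,0,0,20,0,0,-21,0,0,0,20,-1.3,24.7,0,0,0,0,20,-1.3,24.7,0,0,0,0,20,-1.3,24.7,0,0,0,0,20,-1.3,24.7,0,0,0,0,20,-1.3,24.7,0,0,0,0,20,-1.3,24.7,0,0,0,0,20,-1.3,24.7,0,0,0,0,20,0,0,0,0,0,0,20,0,0,0,0,0,0]

```text
time_s: 5.4
position: [0.6734, 0.0072, 0.0984]
eef_rot: [-0.0, 0.99, 0.138, -0.0]
wrist_force: [0.2, 0.0, -1.6]
gripper_width: 0.309
```

```bash
python3 plan.py .674 .007 .030; python3 - <<'E'
from h import *
shot('wrist','w2.png');shot('scene','s2.png');
E
```

```text
t 5.4 pos [673.4   7.2  98.4] yaw 15.8 tilt [-0.0008  0.0005] w 0.309 F [ 0.2  0.  -1.6] q [-0.04  0.31  1.24  0.    1.6  -0.32]
shift mm (tool axes now) [ 0.6  0.4 68.4]
```

View pics/w2.png

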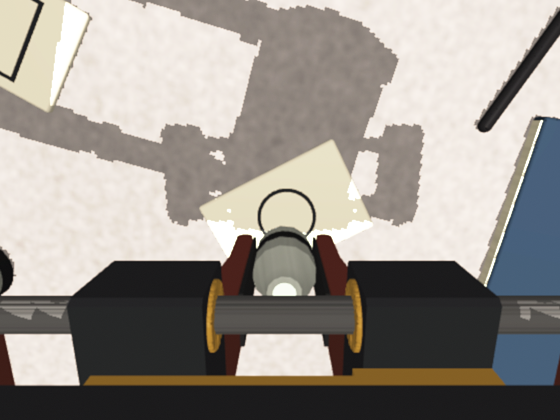

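View pics/s2.png

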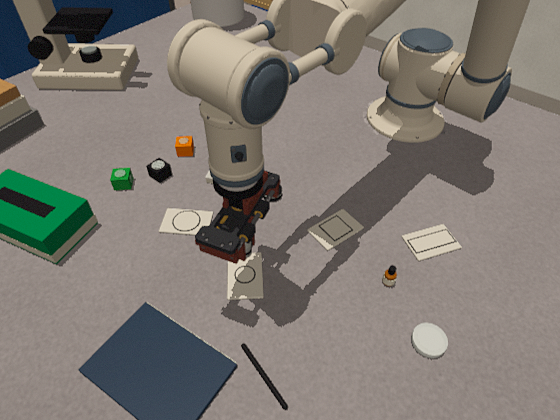

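The objective is held upright. The circle on its pad is centred near (287,216) in the wrist view, and I'll cast a ray through that to check.

```bash
python3 - <<'E'
from h import *
c=np.load('last_wrist.npz')
for u,v in [(287,216),(259,216),(315,216),(287,189)]: print(ray(c,u,v,.007).round(4))
print(proj(c,[.674,.007,.007]))
E
```

```text
[0.6759 0.0076 0.007 ]
[0.6573 0.0023 0.007 ]
[0.6945 0.0128 0.007 ]
[0.6707 0.0258 0.007 ]
[284.16119565 216.0678931 ]
```

>>> move_arm:
  commands: [20,1,0,15,0,0,0,20,0,0,15,0,0,0,20,0,0,15,0,0,0,20,0,0,12,0,0,0,20,0,0,6,0,0,0,20,0,0,4.5,0,0,0,20,0,0,0,0,0,0,20,0,0,0,0,0,0,55,0,0,0,0,0,0,55,0,0,0,0,0,0,55,0,0,0,0,0,0,55,0,0,0,0,0,0,55,0,0,-15,0,0,0,55,0,0,-25,0,0,0,55,0,0,-40,0,0,0,55,0,0,-40,0,0,0,55,0,0,0,0,0,0]

```text
time_s: 7.2
position: [0.6774, 0.0075, 0.1612]
eef_rot: [0.001, 0.99, 0.138, 0.007]
wrist_force: [0.0, 0.1, 0.5]
gripper_width: 0.629
```

```bash
python3 plan.py .468 -.096 .15 -11; python3 - <<'E'
from h import *
shot('wrist','w3.png');
E
```

```text
t 7.2 pos [677.4   7.5 161.2] yaw 15.9 tilt [ 0.0138 -0.0005] w 0.629 F [0.  0.1 0.5] q [-0.04  0.29  1.15  0.    1.69 -0.32]
shift mm (tool axes now) [-229.8   42.3    8.3]
turn about tool z: 0.469 rad (-26.9 deg world) q6 after (approx) -0.01033541065892754
shift if turned first -185.7 141.6 8.3
```

View pics/w3.png

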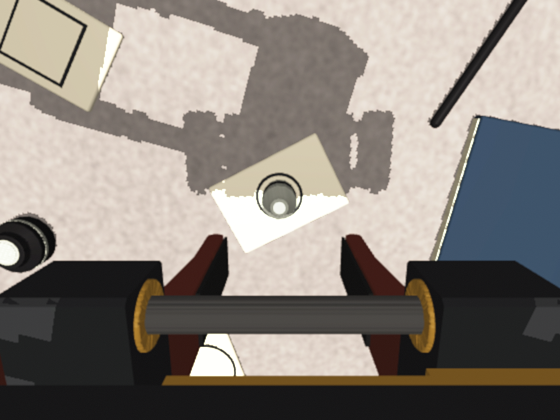

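The objective stands inside its circle, with its base near (279,193) and the circle at (280,192). On to the condenser.

>>> move_arm:
  commands: [70,-25.5,4.7,0,0,0,0,70,-25.5,4.7,0,0,0,0,70,-25.5,4.7,0,0,0,0,70,-25.5,4.7,0,0,0,0,70,-25.5,4.7,0,0,0,0,70,-25.5,4.7,0,0,0,0,70,-25.5,4.7,0,0,0,0,70,-25.5,4.7,0,0,0,0,70,-25.5,4.7,0,0,0,0,70,0,0,0,0,0,0,70,0,0,0,0,0,0,70,0,0,0,0,0,0]

```text
time_s: 8.45
position: [0.4657, -0.0955, 0.1507]
eef_rot: [-0.0, 0.99, 0.138, -0.0]
wrist_force: [0.8, -0.2, 0.4]
gripper_width: 0.798
```

```bash
python3 plan.py .468 -.096 .022 ; python3 - <<'E'
from h import *
shot('wrist','w4.png');
E
```

```text
t 8.4 pos [465.7 -95.5 150.7] yaw 15.9 tilt [-0.0002  0.0004] w 0.798 F [ 0.8 -0.2  0.4] q [-0.27 -0.25  1.71  0.    1.68 -0.55]
shift mm (tool axes now) [  2.1   1.2 128.7]
```

View pics/w4.png

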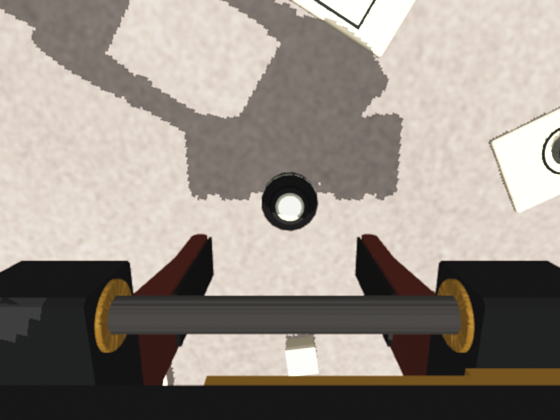

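The condenser's glass is at (289,207). The small white block, at (301,355), lies behind and well clear of it.

```bash
python3 - <<'E'
from h import *
c=np.load('last_wrist.npz')
V=c['pixels'][190:225,270:310].mean(2); ys,xs=np.nonzero(V>190);print(len(xs),xs.mean()+270,ys.mean()+190, ray(c,xs.mean()+270,ys.mean()+190,.030)[:2].round(4))
m=(c['pixels'].mean(2)<70).astype(np.uint8);m[:165]=0;m[235:]=0;m[:,:250]=0;m[:,330:]=0
cn=max(cv2.findContours(m,0,1)[0],key=cv2.contourArea);(u,v),r=cv2.minEnclosingCircle(cn);print(u,v,r,ray(c,u,v,.02)[:2].round(4))
E
```

```text
485 289.16082474226806 208.04948453608247 [ 0.4705 -0.0963]
288.8994445800781 200.65362548828125 28.82098960876465 [ 0.4695 -0.0929]
```

>>> move_arm:
  commands: [70,4.1,1.2,20,0,0,0,70,0,0,20,0,0,0,70,0,0,20,0,0,0,70,0,0,20,0,0,0,70,0,0,20,0,0,0,70,0,0,15,0,0,0,70,0,0,9,0,0,0,70,0,0,5,0,0,0,38,0,0,0,0,0,0,38,0,0,0,0,0,0,38,0,0,0,0,0,0,38,0,0,0,0,0,0,38,0,0,0,0,0,0,38,0,0,0,0,0,0,38,0,0,0,0,0,0]

```text
time_s: 10.0
position: [0.4702, -0.096, 0.0229]
eef_rot: [0.0, 0.99, 0.138, 0.001]
wrist_force: [-0.2, 0.4, 4.8]
gripper_width: 0.519
```

```bash
python3 plan.py .652 -.183 .11
```

```text
t 10.0 pos [470.2 -96.   22.9] yaw 15.9 tilt [ 0.0015 -0.0005] w 0.519 F [-0.2  0.4  4.8] q [-0.27 -0.17  1.87 -0.    1.44 -0.55]
shift mm (tool axes now) [151.2 133.5 -86.7]
```

>>> move_arm:
  commands: [38,0,0,-15,0,0,0,38,0,0,-20,0,0,0,38,0,0,-25,0,0,0,38,0,0,-26,0,0,0,38,18.9,16.7,0,0,0,0,38,18.9,16.7,0,0,0,0,38,18.9,16.7,0,0,0,0,38,18.9,16.7,0,0,0,0,38,18.9,16.7,0,0,0,0,38,18.9,16.7,0,0,0,0,38,18.9,16.7,0,0,0,0,38,18.9,16.7,0,0,0,0,38,0,0,0,0,0,0,38,0,0,0,0,0,0,38,0,0,0,0,0,0]

```text
time_s: 11.5
position: [0.651, -0.1826, 0.1082]
eef_rot: [-0.0, 0.99, 0.138, -0.0]
wrist_force: [0.6, -0.2, -1.4]
gripper_width: 0.514
```

```bash
python3 plan.py .652 -.183 .0302 ; python3 - <<'E'
from h import *
shot('wrist','w5.png');
E
```

```text
t 11.5 pos [ 651.  -182.6  108.2] yaw 15.9 tilt [-0.0006  0.0003] w 0.514 F [ 0.6 -0.2 -1.4] q [-0.32  0.31  1.22  0.    1.62 -0.6 ]
shift mm (tool axes now) [ 0.9  0.7 78. ]
```

View pics/w5.png

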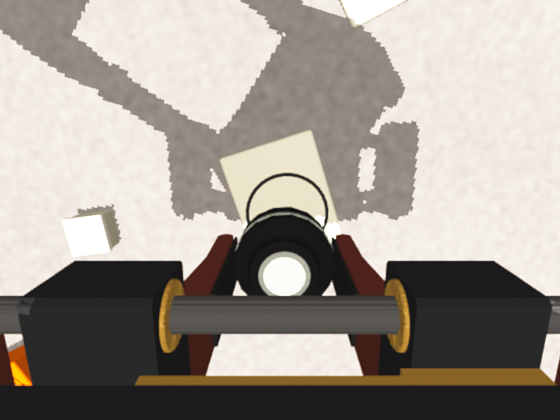

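The condenser is held level over its large circle. The circle's edges are at columns 247 and 328, so it is centred about column 287.

>>> move_arm:
  commands: [38,1.4,0.6,20,0,0,0,38,0,0,20,0,0,0,38,0,0,15,0,0,0,38,0,0,12,0,0,0,38,0,0,6,0,0,0,38,0,0,5,0,0,0,38,0,0,0,0,0,0,38,0,0,0,0,0,0,70,0,0,0,0,0,0,70,0,0,0,0,0,0,70,0,0,0,0,0,0,70,0,0,0,0,0,0,70,0,0,-15,0,0,0,70,0,0,-25,0,0,0,70,0,0,-40,0,0,0,70,0,0,-50,0,0,0,70,0,0,0,0,0,0,70,0,0,0,0,0,0]

```text
time_s: 13.35
position: [0.6541, -0.1836, 0.1638]
eef_rot: [0.001, 0.99, 0.138, 0.003]
wrist_force: [0.2, 0.3, -0.2]
gripper_width: 0.794
```

```bash
python3 plan.py .588 -.343 .16; python3 - <<'E'
from h import *
shot('wrist','w6.png');
E
```

```text
t 13.3 pos [ 654.1 -183.6  163.8] yaw 15.9 tilt [ 0.0055 -0.0019] w 0.794 F [ 0.2  0.3 -0.2] q [-0.32  0.3   1.13 -0.    1.71 -0.6 ]
shift mm (tool axes now) [-107.2  135.3    3.8]
```

View pics/w6.png

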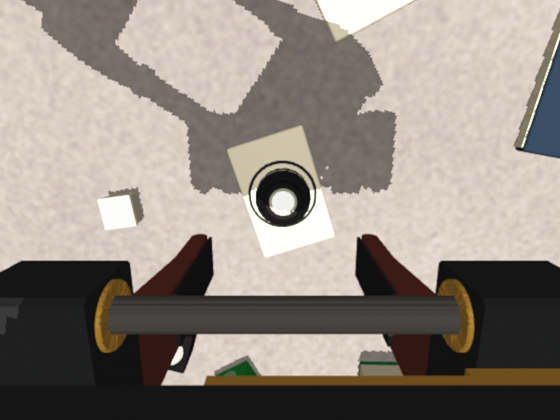

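The condenser stands concentric in its circle at (282,195). Next is the filter cube.

>>> move_arm:
  commands: [64,-15.3,19.3,-4,0,0,0,64,-15.3,19.3,-4,0,0,0,64,-15.3,19.3,-4,0,0,0,64,-15.3,19.3,-4,0,0,0,64,-15.3,19.3,-4,0,0,0,64,-15.3,19.3,-4,0,0,0,64,-15.3,19.3,-4,0,0,0,64,0,0,0,0,0,0,64,0,0,0,0,0,0]

```text
time_s: 14.3
position: [0.5865, -0.3422, 0.1861]
eef_rot: [-0.001, 0.99, 0.138, -0.001]
wrist_force: [0.8, -0.4, -0.1]
gripper_width: 0.73
```

```bash
python3 plan.py .588 -.343 .16; python3 - <<'E'
from h import *
shot('wrist','w7.png');
E
```

```text
t 14.3 pos [ 586.5 -342.2  186.1] yaw 15.8 tilt [-0.0023  0.0022] w 0.730 F [ 0.8 -0.4 -0.1] q [-0.58  0.31  1.08  0.    1.76 -0.85]
shift mm (tool axes now) [ 1.3  1.3 26.1]
```

View pics/w7.png

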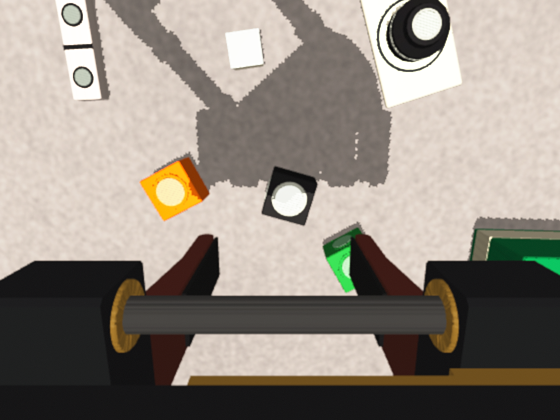

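The black cube is at (290,195), turned about 15° in this view. The orange look-alike is at (172,190) and the green at (345,260). I'll measure the cube's heading from its top face.

```bash
python3 - <<'E'
from h import *
c=np.load('last_wrist.npz'); D=c['depth'];T=np.linalg.inv(c['camera_from_world'])
v,u=np.mgrid[:420,:560]
P=(np.linalg.inv(c['K'])@np.stack([u*D,v*D,D]).reshape(3,-1)); P=(T[:3,:3]@P+T[:3,3:]).T.reshape(420,560,3)
for nm,(a,b,e,f) in dict(cube=(255,325,160,232),green=(318,370,220,295),orange=(135,215,150,225)).items():
    m=(P[...,2]>.031)&(P[...,2]<.037)&(u>a)&(u<b)&(v>e)&(v<f)
    Q=P[m][:,:2]
    print(nm,len(Q),cv2.minAreaRect((Q*1000).astype(np.float32)),P[m][:,2].mean())
E
```

```text
cube 2066 ((590.6337280273438, -342.12322998046875), (40.00859832763672, 39.977630615234375), 89.73931884765625) 0.033197931790104274
green 692 ((652.7447509765625, -393.105224609375), (22.504627227783203, 44.72846221923828), 23.163572311401367) 0.03306728070245122
orange 2101 ((491.39483642578125, -363.51593017578125), (40.32462692260742, 39.986915588378906), 43.013153076171875) 0.03324648495058611
```

>>> move_arm:
  commands: [64,4,1,8,0,0,0,64,0,0,8,0,0,-0.1439,64,0,0,8,0,0,-0.1439,64,0,0,8,0,0,-0.1439,64,0,0,8,0,0,-0.1439,64,0,0,8,0,0,-0.1439,64,0,0,8,0,0,-0.1439,64,0,0,8,0,0,-0.1439,64,0,0,8,0,0,-0.1439,64,0,0,8,0,0,-0.1439,64,0,0,0,0,0,0,64,0,0,0,0,0,0]

```text
time_s: 15.55
position: [0.5914, -0.3413, 0.1072]
eef_rot: [-0.001, 0.708, 0.707, -0.0]
wrist_force: [0.6, -0.2, 0.5]
gripper_width: 0.729
```

```bash
python3 plan.py .5906 -.342 .022 90; python3 - <<'E'
from h import *
shot('wrist','w8.png');
E
```

```text
t 15.6 pos [ 591.4 -341.3  107.2] yaw 89.9 tilt [-0.001   0.0008] w 0.729 F [ 0.6 -0.2  0.5] q [-0.57  0.33  1.2   0.    1.62 -2.14]
shift mm (tool axes now) [-0.8 -0.7 85.2]
turn about tool z: -0.001 rad (0.1 deg world) q6 after (approx) -2.0956855351813872
shift if turned first -0.7 -0.8 85.2
```

View pics/w8.png

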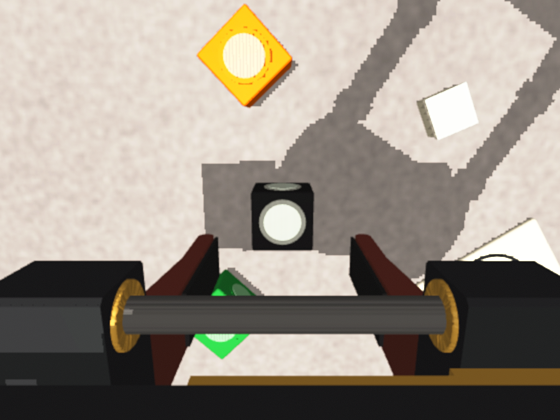

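The cube at (282,222) is square with the jaws and centred, with both look-alikes clear of the fingers. Gripping.

>>> move_arm:
  commands: [64,-0.7,-0.7,20,0,0,0,64,0,0,20,0,0,0,64,0,0,20,0,0,0,64,0,0,15,0,0,0,64,0,0,9,0,0,0,34,0,0,0,0,0,0,34,0,0,0,0,0,0,34,0,0,0,0,0,0,34,0,0,0,0,0,0,34,0,0,0,0,0,0,34,0,0,0,0,0,0,34,0,0,0,0,0,0,34,0,0,0,0,0,0]

```text
time_s: 16.9
position: [0.5911, -0.3434, 0.0256]
eef_rot: [0.001, 0.707, 0.708, 0.0]
wrist_force: [-0.6, -0.4, 5.9]
gripper_width: 0.455
```

```bash
python3 plan.py .464 .0772 .11 75.2
```

```text
t 16.9 pos [ 591.1 -343.4   25.6] yaw 90.1 tilt [ 0.002  -0.0012] w 0.455 F [-0.6 -0.4  5.9] q [-0.58  0.37  1.29  0.    1.48 -2.15]
shift mm (tool axes now) [ 420.6 -126.4  -85.2]
turn about tool z: 0.260 rad (-14.9 deg world) q6 after (approx) -1.1476185230416143
shift if turned first 374.1 -230.3 -85.2
```

>>> move_arm:
  commands: [34,0,0,-15,0,0,0,34,0,0,-20,0,0,0,34,0,0,-25,0,0,0,34,0,0,-25,0,0,0,34,35,-10.5,0,0,0,0,34,35,-10.5,0,0,0,0,34,35,-10.5,0,0,0,0,34,35,-10.5,0,0,0,0,34,35,-10.5,0,0,0,0,34,35,-10.5,0,0,0,0,34,35,-10.5,0,0,0,0,34,35,-10.5,0,0,0,0,34,35,-10.5,0,0,0,0,34,35,-10.5,0,0,0,0,34,35,-10.5,0,0,0,0,34,35,-10.5,0,0,0,0,34,0,0,0,0,0,0.13,34,0,0,0,0,0,0.13,34,0,0,0,0,0,0,34,0,0,0,0,0,0]

```text
time_s: 18.9
position: [0.4638, 0.0767, 0.1093]
eef_rot: [0.0, 0.791, 0.611, -0.0]
wrist_force: [0.7, 0.6, -1.0]
gripper_width: 0.455
```

```bash
python3 plan.py .464 .0772 .0326 75.2; python3 - <<'E'
from h import *
shot('wrist','w9.png');
E
```

```text
t 18.9 pos [463.8  76.7 109.3] yaw 75.4 tilt [-0.0001 -0.0001] w 0.455 F [ 0.7  0.6 -1. ] q [ 0.09 -0.25  1.79 -0.    1.61 -1.22]
shift mm (tool axes now) [ 0.5  0.1 76.7]
turn about tool z: 0.003 rad (-0.2 deg world) q6 after (approx) -1.1476185230416143
shift if turned first 0.5 0.1 76.7
```

View pics/w9.png

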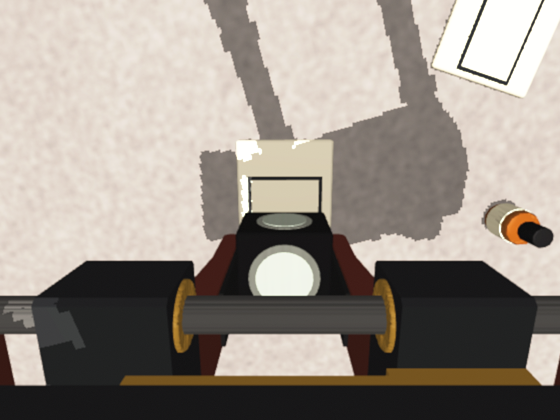

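The cube is aligned with the square outline, whose far edge runs from (249,178) to (321,178). Lowering.

>>> move_arm:
  commands: [34,0.5,0.1,20,0,0,0,34,0,0,20,0,0,0,34,0,0,15,0,0,0,34,0,0,11,0,0,0,34,0,0,6,0,0,0,34,0,0,4.3,0,0,0,34,0,0,0,0,0,0,34,0,0,0,0,0,0,62,0,0,0,0,0,0,62,0,0,0,0,0,0,62,0,0,0,0,0,0,62,0,0,0,0,0,0,62,0,0,-15,0,0,0,62,0,0,-25,0,0,0,62,0,0,-40,0,0,0,62,0,0,-50,0,0,0,62,0,0,0,0,0,0,62,0,0,0,0,0,0]

```text
time_s: 20.75
position: [0.4651, 0.0774, 0.1655]
eef_rot: [0.001, 0.792, 0.61, 0.002]
wrist_force: [0.5, 0.1, -1.4]
gripper_width: 0.708
```

```bash
python3 plan.py .386 -.270 .18 18.8; python3 - <<'E'
from h import *
shot('wrist','w10.png');
E
```

```text
t 20.8 pos [465.1  77.4 165.5] yaw 75.2 tilt [0.0046 0.0004] w 0.708 F [ 0.5  0.1 -1.4] q [ 0.09 -0.27  1.7   0.    1.7  -1.22]
shift mm (tool axes now) [-356.    12.5  -15. ]
turn about tool z: 0.984 rad (-56.4 deg world) q6 after (approx) -0.9385000376912132
shift if turned first -186.8 303.4 -15.0
```

View pics/w10.png

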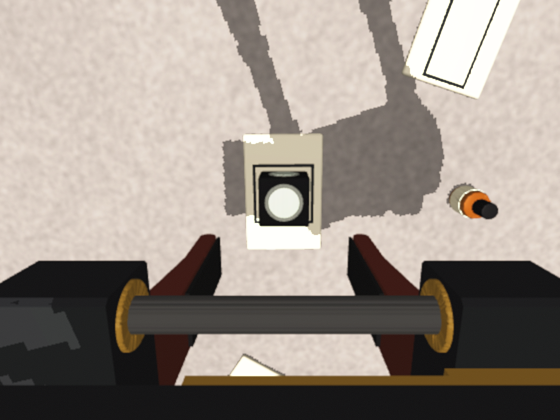

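The cube sits square and centred in its outline at (283,195). Next is the slider.

>>> move_arm:
  commands: [55,-32.4,1.1,-1.4,0,0,0,55,-32.4,1.1,-1.4,0,0,0,55,-32.4,1.1,-1.4,0,0,0,55,-32.4,1.1,-1.4,0,0,0,55,-32.4,1.1,-1.4,0,0,0,55,-32.4,1.1,-1.4,0,0,0,55,-32.4,1.1,-1.4,0,0,0,55,-32.4,1.1,-1.4,0,0,0,55,-32.4,1.1,-1.4,0,0,0,55,-32.4,1.1,-1.4,0,0,0,55,-32.4,1.1,-1.4,0,0,0,55,0,0,0,0,0,0.1406,55,0,0,0,0,0,0.1406,55,0,0,0,0,0,0.1406,55,0,0,0,0,0,0.1406,55,0,0,0,0,0,0.1406,55,0,0,0,0,0,0.1406,55,0,0,0,0,0,0.1406,55,0,0,0,0,0,0,55,0,0,0,0,0,0]

```text
time_s: 22.8
position: [0.3843, -0.27, 0.1769]
eef_rot: [-0.001, 0.986, 0.165, -0.001]
wrist_force: [-0.0, 0.3, 0.2]
gripper_width: 0.625
```

```bash
python3 plan.py .386 -.270 .02 18.8; python3 - <<'E'
from h import *
c=shot('wrist','w11.png'); D=c['depth'];T=np.linalg.inv(c['camera_from_world'])
v,u=np.mgrid[:420,:560]
P=(np.linalg.inv(c['K'])@np.stack([u*D,v*D,D]).reshape(3,-1)); P=(T[:3,:3]@P+T[:3,3:]).T.reshape(420,560,3)
m=(P[...,2]>.0125)&(P[...,2]<.019)&(np.hypot(P[...,0]-.387,P[...,1]+.27)<.055)
print(m.sum(),cv2.minAreaRect((P[m][:,:2]*1000).astype(np.float32)))
E
```

```text
t 22.8 pos [ 384.3 -270.   176.9] yaw 19.0 tilt [-0.0017  0.0014] w 0.625 F [-0.   0.3  0.2] q [-0.68 -0.27  1.68  0.    1.73 -1.02]
shift mm (tool axes now) [  1.8   0.9 156.9]
turn about tool z: 0.004 rad (-0.2 deg world) q6 after (approx) -0.9385000376912132
shift if turned first 1.6 0.6 156.9
2481 ((388.4087219238281, -269.78955078125), (23.50079345703125, 83.84896850585938), 18.603496551513672)
```

View pics/w11.png

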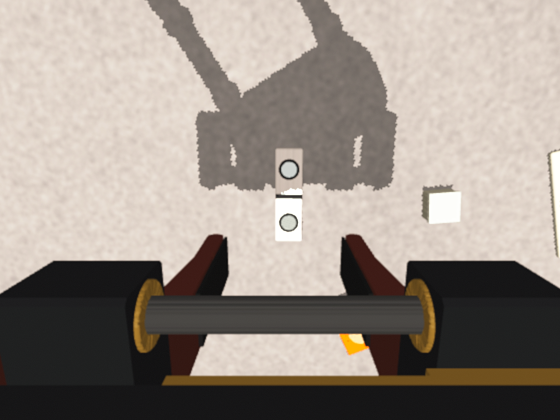

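The slider, centred at (289,195), measures 83.8 x 23.5 mm and is aligned with the jaws.

>>> move_arm:
  commands: [55,3.9,1.1,25,0,0,0,55,0,0,30,0,0,0,55,0,0,30,0,0,0,55,0,0,30,0,0,0,55,0,0,20,0,0,0,55,0,0,14,0,0,0,55,0,0,7,0,0,0,55,0,0,0,0,0,0,18,0,0,0,0,0,0,18,0,0,0,0,0,0,18,0,0,0,0,0,0,18,0,0,0,0,0,0,18,0,0,0,0,0,0,18,0,0,0,0,0,0,18,0,0,0,0,0,0,18,0,0,0,0,0,0]

```text
time_s: 24.45
position: [0.3889, -0.2703, 0.0227]
eef_rot: [0.0, 0.987, 0.163, 0.0]
wrist_force: [-0.6, 0.2, 4.5]
gripper_width: 0.27
```

```bash
python3 plan.py .3663 .2522 .11 57.9
```

```text
t 24.4 pos [ 388.9 -270.3   22.7] yaw 18.8 tilt [ 0.0006 -0.0005] w 0.270 F [-0.6  0.2  4.5] q [-0.68 -0.19  1.89 -0.    1.44 -1.01]
shift mm (tool axes now) [ 146.9 -501.9  -87.6]
turn about tool z: -0.683 rad (39.1 deg world) q6 after (approx) -0.4075750250972736
shift if turned first 430.6 -296.9 -87.6
```

>>> move_arm:
  commands: [18,0,0,-15,0,0,0,18,0,0,-23,0,0,0,18,0,0,-25,0,0,0,18,0,0,-25,0,0,0,18,20.7,-33.7,0,0,0,0,18,20.7,-33.7,0,0,0,0,18,20.7,-33.7,0,0,0,0,18,20.7,-33.7,0,0,0,0,18,20.7,-33.7,0,0,0,0,18,20.7,-33.7,0,0,0,0,18,20.7,-33.7,0,0,0,0,18,0.3,-38,0,0,0,0,18,0.3,-38,0,0,0,0,18,0.3,-38,0,0,0,0,18,0.3,-38,0,0,0,0,18,0.3,-38,0,0,0,0,18,0.3,-38,0,0,0,0,18,0.3,-38,0,0,0,0]

```text
time_s: 26.25
position: [0.3653, 0.2537, 0.1107]
eef_rot: [-0.0, 0.987, 0.163, 0.0]
wrist_force: [0.9, -0.5, -0.5]
gripper_width: 0.27
```

>>> move_arm:
  commands: [18,0,0,0,0,0,-0.1366,18,0,0,0,0,0,-0.1366,18,0,0,0,0,0,-0.1366,18,0,0,0,0,0,-0.1366,18,0,0,0,0,0,-0.1366,18,0,0,0,0,0,0,18,0,0,0,0,0,0]

```text
time_s: 26.95
position: [0.3661, 0.2524, 0.1104]
eef_rot: [-0.0, 0.876, 0.483, -0.0]
wrist_force: [0.2, 1.2, -0.4]
gripper_width: 0.267
```

```bash
python3 plan.py .3663 .2522 .0297 57.9; python3 - <<'E'
from h import *
c=shot('wrist','w12.png')
for x in (-46,46):
  a=np.radians(-32.1);print(proj(c,[.3663+x/1000*np.cos(a),.2522+x/1000*np.sin(a),.007]).round(1))
E
```

```text
t 26.9 pos [366.1 252.4 110.4] yaw 57.7 tilt [-0.0001  0.    ] w 0.267 F [ 0.2  1.2 -0.4] q [ 0.53 -0.33  1.84  0.    1.62 -0.48]
shift mm (tool axes now) [-0.   0.2 80.7]
turn about tool z: -0.003 rad (0.2 deg world) q6 after (approx) -0.4075750250972734
shift if turned first -0.1 0.2 80.7
[283.3 146.6]
[283.9 270. ]
```

View pics/w12.png

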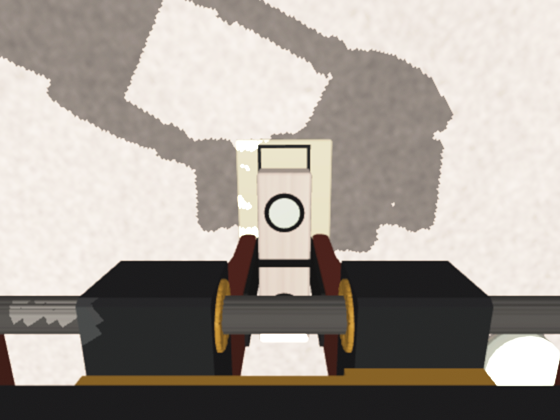

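The slider is held parallel to and over its rectangle; the outline's far end is at (284,148), against a predicted 146.6. The dish, at the lower right, is well away. Lowering.

>>> move_arm:
  commands: [18,0,0,20,0,0,0,18,0,0,20,0,0,0,18,0,0,15,0,0,0,18,0,0,14,0,0,0,18,0,0,7,0,0,0,18,0,0,4.5,0,0,0,18,0,0,0,0,0,0,18,0,0,0,0,0,0,45,0,0,0,0,0,0,45,0,0,0,0,0,0,45,0,0,0,0,0,0,45,0,0,0,0,0,0,45,0,0,-15,0,0,0,45,0,0,-25,0,0,0,45,0,0,-40,0,0,0,45,0,0,-50,0,0,0,45,0,0,0,0,0,0,45,0,0,0,0,0,0]

```text
time_s: 28.8
position: [0.367, 0.2528, 0.1623]
eef_rot: [-0.0, 0.875, 0.484, 0.002]
wrist_force: [-0.7, 0.2, -1.0]
gripper_width: 0.509
```

```bash
python3 plan.py .132 .585 .24; python3 - <<'E'
from h import *
c=shot('wrist','w13.png'); shot('top','t13.png');c=shot('scene')
cv2.imwrite('pics/s13.png',cv2.resize(cv2.cvtColor(c['pixels'],cv2.COLOR_RGB2BGR)[130:370,140:470],None,fx=2.4,fy=2.4,interpolation=cv2.INTER_CUBIC))
E
```

```text
t 28.8 pos [367.  252.8 162.3] yaw 57.9 tilt [0.004  0.0023] w 0.509 F [-0.7  0.2 -1. ] q [ 0.53 -0.34  1.76 -0.    1.71 -0.48]
shift mm (tool axes now) [ 156.9 -375.4  -77.9]
```

View pics/w13.png

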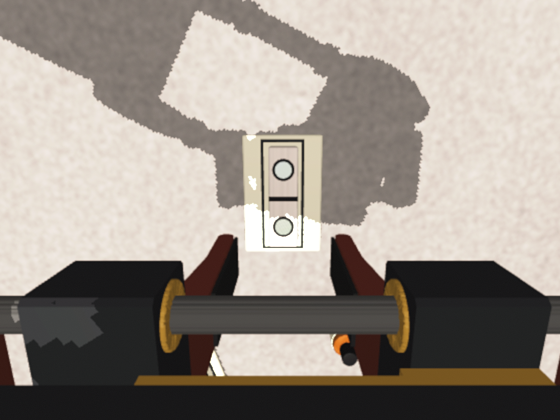

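View pics/s13.png

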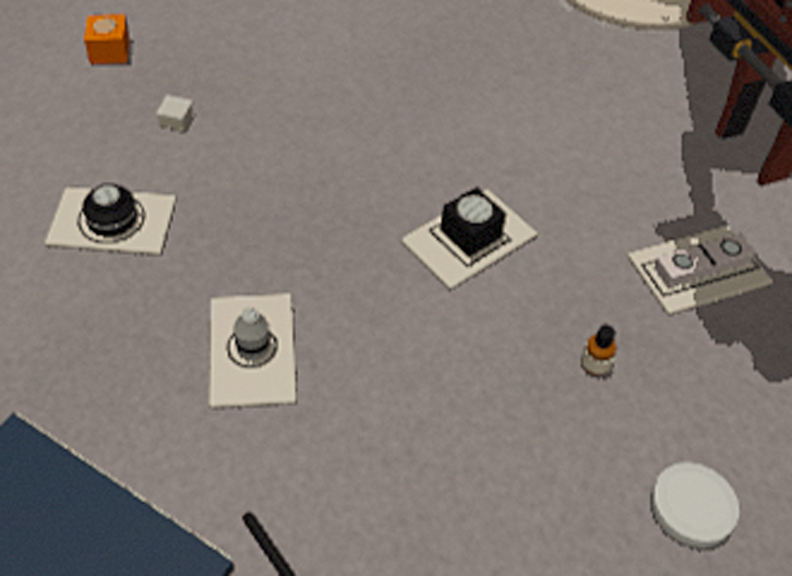

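View pics/t13.png

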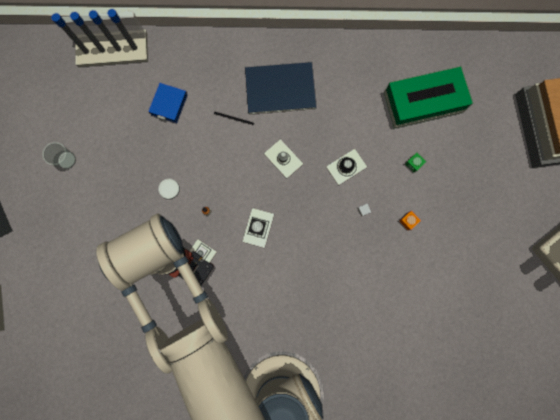

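All four parts stand inside their outlines, and the dish (169,189) and bottle (207,211) haven't moved. One numeric check before handing in.

```bash
python3 - <<'E'
from h import *
s=np.load('last_scene.npz');T=np.linalg.inv(s['camera_from_world']);D=s['depth']
v,u=np.mgrid[:420,:560]
P=(np.linalg.inv(s['K'])@np.stack([u*D,v*D,D]).reshape(3,-1)); P=(T[:3,:3]@P+T[:3,3:]).T.reshape(420,560,3)
for n,p,h in [('obj',(.6745,.007),.051),('cond',(.652,-.183),.037),('cube',(.464,.0772),.041),('slider',(.3663,.2522),.023)]:
    m=(np.hypot(P[...,0]-p[0],P[...,1]-p[1])<.055)&(abs(P[...,2]-h)<.004); Q=P[m]
    print(n,m.sum(),'top z %.4f exp %.3f'%(np.percentile(Q[:,2],80),h),[np.round(a,1) for a in cv2.minAreaRect((Q[:,:2]*1000).astype(np.float32))],'pad',p)
E
```

```text
obj 46 top z 0.0516 exp 0.051 [array([675.5,   8.8]), array([11.9, 14.8]), np.float64(42.5)] pad (0.6745, 0.007)
cond 140 top z 0.0376 exp 0.037 [array([ 653.8, -181.1]), array([31.2, 29.4]), np.float64(75.8)] pad (0.652, -0.183)
cube 294 top z 0.0415 exp 0.041 [array([463.9,  77.8]), array([40.9, 41.1]), np.float64(74.1)] pad (0.464, 0.0772)
slider 392 top z 0.0232 exp 0.023 [array([366.6, 253.7]), array([25.9, 84.7]), np.float64(58.5)] pad (0.3663, 0.2522)
```

```bash
python3 -c "
from station import ctrl
print(ctrl.finish_job())"
```

```text
the job is handed in; nothing more can be done
None
```

I put the objective, condenser, black filter cube and slider on their own pads, one grasp each, and handed the job in at about 29 s of the 128 s allowed. No verdict was reported.

| Part | Offset from pad centre | Turn from outline | Top height (measured / expected) |
|---|---|---|---|
| Objective | 2.1 mm | round | 51.6 / 51 mm |
| Condenser | 2.6 mm | round | 37.6 / 37 mm |
| Filter cube | 0.6 mm | about 1° | 41.5 / 41 mm |
| Slider | 1.5 mm | about 0.5° | 23.2 / 23 mm |

- **Last check:** these figures are from the scene camera's depth, measured against the pad centres I found at the start. They agree with the wrist pictures taken after each release, and the heights fit each part resting flat on its pad.
- **Clearances:** the gripper was open and raised clear of everything at hand-in. The dish and bottle showed at the same pixels as at the start, to within about 1 px. I did not move the green and orange look-alikes.
- **Disagreements:** the views differed by 2–3 mm on some positions, about the calibration error. Nothing failed.

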